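Sanitise the tablet spatula

ROBOT

A 6-joint arm with a two-finger parallel gripper is mounted at the origin on a cart in front of the work surface, level with it; the furniture and walls round the work are solid. World frame = base frame: x ahead of the robot, y to its left, z up, the work surface at z = 0. Lengths are in m, angles in rad, forces in N, time in s.
With the tool pointing down it reaches from about 0.275 to 0.85 m from the base axis. Payload 19 kg.
Tool frame: the origin (TCP) lies at the very end of the fingers, on their centre line; the grasp point (between the pads) lies 19 mm behind it; z points along the fingers, y is the line along which they close (so a half turn about z gives the same grasp; the last joint's range is limited). The gripper opens to 85 mm and grips with 20 to 120 N. Pads are 22 mm wide; open, the fingers measure 114 mm over their backs; the gripper's body (76 mm by 85 mm) begins 54 mm behind the grasp point. The pads swing forward as they close: fully open they stand 13 mm farther back than shut.
Start: joints at [-1.45, 0.15, 1.437, -0, 1.554, -0.134], TCP at [0.145, -0.556, 0.193] pointing down, gripper open.
Joint ranges: [-2.8, 2.8], [-0.68, 2.1], [0.12, 2.68], [-1.39, 4.53], [0.16, 2.79], [-2.81, 2.81]. Speed limits (rad/s): [1.89, 1.89, 2.22, 3.01, 3.01, 3.01].

INTERFACE

Orientations are given as [roll, pitch, yaw] about the fixed x, y, z axes, in that order (R = Rz(yaw) Ry(pitch) Rx(roll)).
In Python, from workcell import bot, kinematics, eyes gives the robot as it stands. Calls block until the motion is done:
- bot.move_pose(position, orientation): joint-space move of the TCP to a pose.
- bot.move_straight(position, frame=None, velocity=0.15, force_limit=None): straight line of the TCP; frame=None keeps the orientation; velocity is the mean speed in m/s. With force_limit (N) it stops when the force on the tool has changed by that much, and returns True; else False.
- bot.move_joints(angles): joint-space move.
- bot.gripper_to(opening): finger opening in m; the grip force is fixed at half the most; returns when the fingers have stopped.
- bot.hold(seconds).
- kinematics.ik(position, orientation): joint angles nearest the present ones, or None.
- eyes.capture(name): name is "scene" or "top"; returns the picture (420x560x3 uint8, red, green, blue); there is no depth.
- eyes.get_calibration(name): a dict with "fx", "fy", "cx", "cy" (pixels), "extrinsics" (4x4, takes a point from camera to world coordinates). Camera axes: x right, y down, z forward; pixel columns grow to the right and rows downward; lengths in m; the calibration is good to about 2 mm. A picture is of the moment at which its call begins. get_calibration takes no time and is no camera call.
A pose or a line that the arm cannot do raises bot.PlanningError and nothing moves.
- bot.close_job(): hands the job in; it is judged then, once.
Readings, each from a call of its own:
- bot.current_clock(): time.
- bot.current_q(): joint angles.
- bot.current_joint_velocities(): joint speeds.
- bot.current_effort(): joint torques, N m.
- bot.current_tcp_pos(): TCP position.
- bot.current_orientation(): TCP orientation.
- bot.current_ft_force(): force on the tool from outside, world axes, zero at the start.
- bot.current_moment(): the same for the moment, N m.
- bot.current_grip_width(): finger opening in m.
- bot.current_grip_force(): force on a finger pad.
Only numpy, scipy, OpenCV 4.12 (cv2) and the standard library are available. Lean on these libraries where they do the work, as an engineer would, in place of code of your own. Each camera call takes 0.05 s, during which the arm holds its last target. There are 200 camera calls.

TASK

Lay the tablet spatula with the dark red handle flat in the open drawer of the white sanitiser and let go of it, then push the drawer fully shut. Once it is shut, press the green start button under the black hood fully down and let it spring back; leave the pen, the white bottle and the red tablet pack where they are.

Things in the scene. Friction and masses are not known exactly. Their poses are not given: they have to be found in the camera images.
- spatula: Loose tablet spatula lying flat on the desk left or right of the sanitiser, 177 mm long, 19 mm wide. Origin: centre of its underside; y runs along its length, z up. The dark red handle is y = +18 to +88 mm, 14 mm wide (x) and 8 mm high: grip it near y = +30 mm, close to the centre of mass. The rest is a steel blade 19 mm wide, 2 mm thick.
- sanitiser: White box-shaped sanitiser fixed on the desk, 230 mm wide (y), 140 mm deep (x), 132 mm high. Origin: on its underside, midway across, 105 mm behind its front and 35 mm ahead of its back; its -x side faces the robot. Below a 68 mm high, 30 mm deep front ledge it has the drawer; behind the ledge a grey panel rises at 40 degrees from level, carrying the button and, above the button, a black hood.
- drawer (a joint): Sanitiser drawer, slides out toward the robot (-x of the sanitiser). Value in m: 0 = fully shut, 0.13 = fully out; it starts nearly fully out and stays where it is left (about 1.5 N friction).
- drawer_in (a point): Centre of the drawer's inner floor (moves with it), 11 mm above the desk; axes like the sanitiser's. Clear inside: 118 mm in x, 196 mm in y; side and rear walls stand 31 mm above the floor, the front plate 47 mm. The spatula fits only lying along y, its middle within about 9 mm of the middle in y, handle to either side.
- drawer_front (a point): Centre of the outer face of the drawer's white front plate (moves with the drawer), 32 mm above the desk. The plate is 12 mm thick, 224 mm wide and reaches from 6 to 58 mm above the desk; push it along +x of the sanitiser.
- start_button (a joint): Spring start button. Value in m: 0 = up, 0.006 = fully down (about 4 N). It springs back by itself.
- start_button_top (a point): Centre of the top face of the round green start button, 24 mm in diameter, 10 mm proud of its black bezel (40 mm in diameter). z points out of the button, leaning 40 degrees from vertical toward the robot; the button moves along -z; y is level, to the left. The hood overhangs it, so it is pressed along its axis with the shut, tilted gripper.
- hood_edge (a point): Middle of the free edge of the black hood, a 4 mm plate that stands square out of the sloping panel uphill (+x) of the button, 96 mm wide: its inner face is 32 mm from the button's axis and it reaches 46 mm past the button's top along the button's z. Its two cheeks are 86 mm apart and 44 mm high. Axes like the sanitiser's.
- pen: Loose white ball pen, 140 mm long, 9 mm thick, lying on the other side of the sanitiser; leave it alone. Origin: middle of its underside; y along it.
- white_bottle: Loose white plastic bottle with a ribbed white cap, 49 mm in diameter, 88 mm high, standing to the right of the sanitiser; leave it alone. Origin: centre of its underside.
- red_pack: Loose red tablet carton, 36 x 70 x 21 mm, to the left of the sanitiser; leave it alone. Origin: centre of its underside; y is its long axis.

How it is judged:
On the way, in this order (a step that is already met when the one before it is completed fails the run):
1. the spatula lies flat in the drawer, released (x of spatula in the frame of drawer_in between -0.055 and 0.055 m and y of spatula in the frame of drawer_in between -0.025 and 0.025 m and z of spatula in the frame of drawer_in between -0.005 and 0.012 m and angle between spatula's own z axis and vertical below 0.15 rad and contact force between the fingers and spatula below 0.05 N and linear speed of spatula below 0.02 m/s), for 0.2 s.
2. the drawer is fully shut with the spatula lying in it (x of spatula in the frame of drawer_in between -0.055 and 0.055 m and y of spatula in the frame of drawer_in between -0.025 and 0.025 m and z of spatula in the frame of drawer_in between -0.005 and 0.012 m and angle between spatula's own z axis and vertical below 0.15 rad and value of joint drawer below 0.004 m), for 0.2 s.
3. the start button is fully down while the drawer is shut (all of step 2 and value of joint start_button above 0.005 m), for 0.05 s.
At the end, for the whole second after the job is handed in: The spatula lies flat (within 0.15 rad) and still on the drawer's floor, released, its middle within 55 mm in x and 25 mm in y of the floor's centre; the drawer is shut to within 4 mm; the start button, after having been pressed at least 5 of its 6 mm, is up again (within 1 mm) (all of step 2 and contact force between the fingers and spatula below 0.05 N and linear speed of spatula below 0.02 m/s and value of joint start_button below 0.001 m); the robot touches nothing.
It fails at once if the start button is pressed while the drawer is open (value of joint start_button above 0.003 m and value of joint drawer above 0.01 m).
It fails at once if the pen is pushed away (more than 30 mm) (distance of pen from where it was at the start of the episode above 0.03 m).
It fails at once if the white bottle is pushed away (more than 30 mm) or tipped (distance of white_bottle from where it was at the start of the episode above 0.03 m or angle between white_bottle's own z axis and vertical above 0.4 rad).
It fails at once if the red tablet pack is pushed away (more than 30 mm) (distance of red_pack from where it was at the start of the episode above 0.03 m).
It also fails if it takes over 59 s, if anything falls off the work surface, if the arm or the gripper's body presses on something with over 40 N, if the wrist force passes 120 N, or if a joint passes its speed limit or range.

## Working session

There is one attempt and no reset: what is moved stays moved. The work goes in short steps, each a Python script; the robot and the scene stay as the last script left them, time stands still between calls to the robot, and variables do not carry over. Pictures are saved under pics/ and viewed, at most 10 in all, crops included, and the job is handed in when it is done.

```bash
mkdir -p pics
python3 - <<'E'
from workcell import bot,kinematics,eyes
import cv2,numpy as np
np.set_printoptions(precision=4,suppress=True)
for n in("scene","top"):
    im=eyes.capture(n);cv2.imwrite(f"pics/{n}0.png",im[:,:,::-1]);c=eyes.get_calibration(n);print(n,c)
print(bot.current_clock(),bot.current_orientation(),bot.current_grip_width())
E
```

```text
scene {'fx': 470.8372271682261, 'fy': 470.8372271682261, 'cx': 272.312128714918, 'cy': 205.02683219770438, 'extrinsics': array([[-0.1587, -0.7933,  0.5878, -0.2632],
       [-0.9872,  0.1192, -0.1056,  0.1387],
       [ 0.0136, -0.5971, -0.8021,  1.2461],
       [ 0.    ,  0.    ,  0.    ,  1.    ]])}
top {'fx': 530.9294729858661, 'fy': 530.9294729858661, 'cx': 277.7716211036446, 'cy': 206.76641562905655, 'extrinsics': array([[ 0.0013, -0.9936,  0.1126,  0.4541],
       [-0.9998,  0.0009,  0.0192,  0.0001],
       [-0.0192, -0.1126, -0.9935,  1.2748],
       [ 0.    ,  0.    ,  0.    ,  1.    ]])}
0.1 [-3.1405 -0.0002  0.2548] 0.08538728090790315
```

View pics/scene0.png

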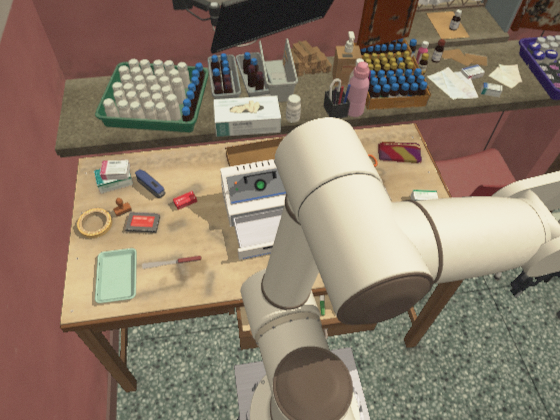

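View pics/top0.png

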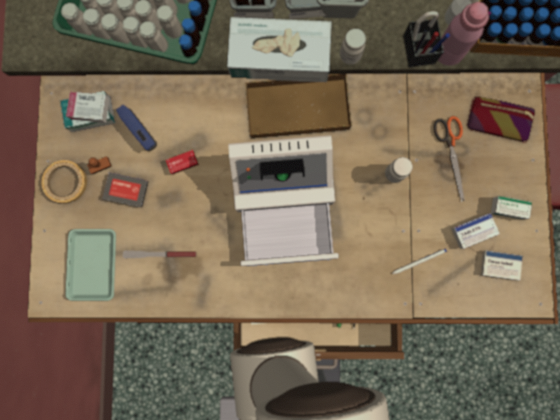

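The scene view shows the arm hiding the right half. In the top view the spatula runs from (123,254) to (196,254), with the handle at its right end. The open drawer spans (241–337, 205–262), the green button is at about (283,176), the pen at (395–447, 250–272) and the bottle at (400,170).

```bash
cat > h.py <<'E'
from workcell import bot,kinematics,eyes
import cv2,numpy as np
np.set_printoptions(precision=4,suppress=True)
def ray(n,uv):
    c=eyes.get_calibration(n);T=c["extrinsics"];uv=np.atleast_2d(uv).astype(float)
    d=np.c_[(uv[:,0]-c["cx"])/c["fx"],(uv[:,1]-c["cy"])/c["fy"],np.ones(len(uv))]
    return T[:3,3],d@T[:3,:3].T
def plane(n,uv,z):
    o,d=ray(n,uv);return o+d*((z-o[2])/d[:,2])[:,None]
def proj(n,p):
    c=eyes.get_calibration(n);T=np.linalg.inv(c["extrinsics"]);q=np.atleast_2d(p)@T[:3,:3].T+T[:3,3]
    return np.c_[q[:,0]/q[:,2]*c["fx"]+c["cx"],q[:,1]/q[:,2]*c["fy"]+c["cy"]]
def two(a,b):
    (o1,d1),(o2,d2)=ray("scene",a),ray("top",b);d1,d2=d1[0],d2[0]
    s=np.linalg.lstsq(np.c_[d1,-d2],o2-o1,rcond=None)[0];p,q=o1+s[0]*d1,o2+s[1]*d2
    return (p+q)/2,np.linalg.norm(p-q)
E
python3 - <<'E'
from h import *
im=cv2.imread("pics/top0.png");hsv=cv2.cvtColor(im,cv2.COLOR_BGR2HSV)
H,S,V=cv2.split(hsv.astype(int))
def comp(m,box):
    x0,y0,x1,y1=box;k=np.zeros(m.shape,np.uint8);k[y0:y1,x0:x1]=m[y0:y1,x0:x1]
    n,l,s,c=cv2.connectedComponentsWithStats(k);i=1+np.argmax(s[1:,4]);v,u=np.where(l==i);return np.c_[u,v],s[i],c[i]
red=((H<8)|(H>170))&(S>110)
p,s,c=comp(red,(150,240,215,270));P=plane("top",p,.006)[:,:2]
r=cv2.minAreaRect(P.astype(np.float32));print("handle",s,r,P.mean(0))
g=(H>40)&(H<85)&(S>100)
p,s,c=comp(g,(250,150,310,195));print("green top",s,c)
im2=cv2.imread("pics/scene0.png");H2,S2,V2=cv2.split(cv2.cvtColor(im2,cv2.COLOR_BGR2HSV).astype(int))
p2,s2,c2=comp((H2>40)&(H2<85)&(S2>100),(230,165,285,205));print("green scene",s2,c2,two(c2,c))
p2,s2,c2=comp(((H2<8)|(H2>170))&(S2>110),(160,245,215,275));print("handle scene",s2,plane("scene",p2,.006).mean(0))
cv2.imwrite("pics/t_crop.png",cv2.resize(im[120:280,110:350],None,fx=3.3,fy=3.3,interpolation=cv2.INTER_CUBIC))
E
```

```text
handle [167 252  29   5 138] ((0.4845007658004761, 0.25584185123443604), (0.009529082104563713, 0.06721995025873184), 0.051229991018772125) [0.4846 0.2563]
green top [276 173  13   8  76] [282.2237 176.1316]
green scene [257 181   8   8  52] [260.1538 184.6346] (array([0.6552, 0.0133, 0.1072]), np.float64(0.0009318915170659926))
handle scene [178 256  23   6  72] [0.4834 0.2563 0.006 ]
```

View pics/t_crop.png

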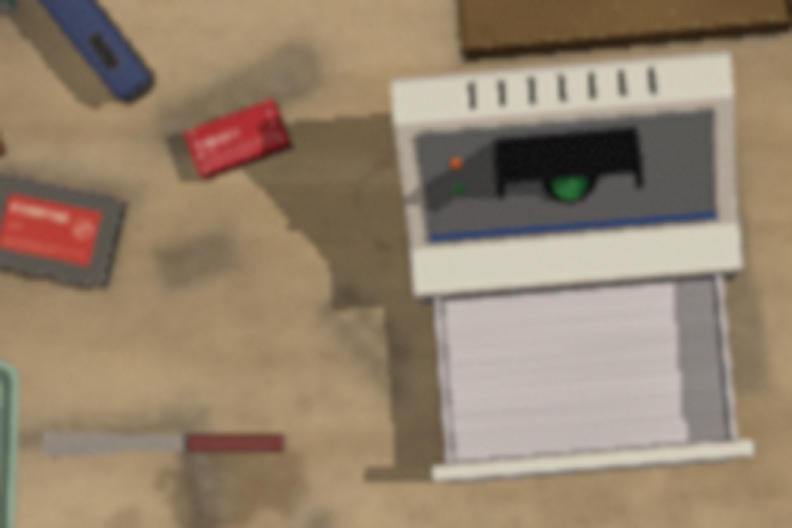

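The crop shows the spatula blade starting at crop x≈42 and the handle end at x≈285. The plate's outer top edge runs (433,480)–(753,453), the ledge front edge (415,298)–(742,270) and the back top edge (392,80)–(730,55). The hood partly hides the button.

Run:
```python
from h import *
f=lambda *p:np.array(p)/3.3+[110,120]
for nm,a,b,z in(("plate",(433,480),(753,453),.058),("ledge",(415,298),(742,270),.068),("back",(392,80),(730,55),.132)):
    P=plane("top",f(a,b),z);d=P[0]-P[1];print(nm,P[:,:2].ravel(),"len",np.hypot(*d[:2]),"yaw",np.arctan2(-d[0],d[1]),"mid",P.mean(0)[:2])
print("blade tip",plane("top",f((42,442),(285,442)),.002))
cv2.imwrite("pics/s_crop.png",cv2.resize(cv2.imread("pics/scene0.png")[140:280,130:310],None,fx=4.2,fy=4.2,interpolation=cv2.INTER_CUBIC))
```

```text
plate [ 0.4573  0.1069  0.4761 -0.1141] len 0.2217970883739499 yaw 0.08483738518789302 mid [ 0.4667 -0.0036]
ledge [ 0.5828  0.1196  0.6021 -0.107 ] len 0.22749885526779012 yaw 0.08507528707642596 mid [0.5925 0.0063]
back [ 0.7221  0.1301  0.7384 -0.0949] len 0.22568059571605617 yaw 0.07202560666579887 mid [0.7303 0.0176]
blade tip [[0.4846 0.3971 0.002 ]
 [0.4848 0.2197 0.002 ]]
```

View pics/s_crop.png

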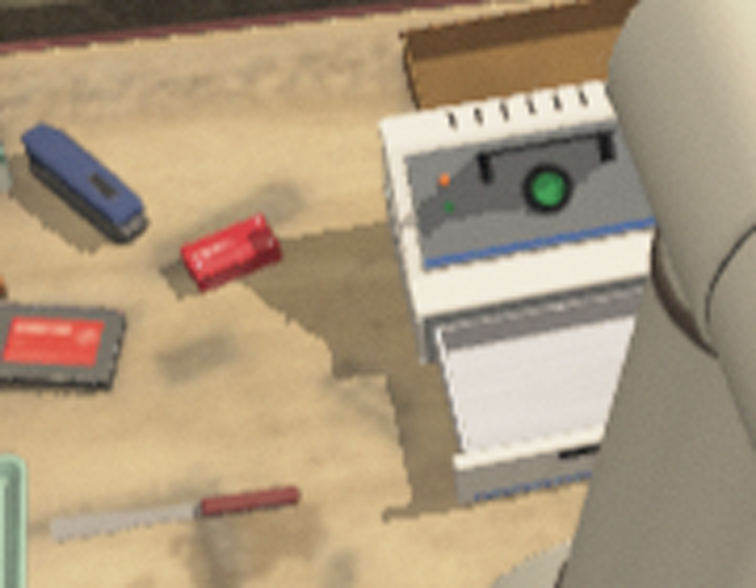

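```bash
cat >> h.py <<'E'
YAW=.081;U=np.array([np.cos(YAW),np.sin(YAW),0]);V=np.array([-np.sin(YAW),np.cos(YAW),0]);Z=np.array([0,0,1.])
PLATE=np.array([.4667,-.0036,0]);ORG=np.array([.696,.0148,0]);DIN=PLATE+.071*U
N=-np.sin(np.radians(40))*U+np.cos(np.radians(40))*Z
_p0=ORG-.075*U+.068*Z+.012*N
_o,_d=ray("scene",[260.15,184.63]);_d=_d[0]
BTN=_o+_d*(N@(_p0-_o))/(N@_d)
G=np.array([.4845,.2785,0])
E
python3 - <<'E'
from h import *
print("BTN",BTN,"in san",(BTN-ORG)@np.c_[U,V,Z]," view/axis dot",_d@N/np.linalg.norm(_d) if 0 else "", "DIN",DIN)
pi=np.pi
for s in(1,-1):
  for nm,p,o in(("grasp",G+.003*Z,[pi,0,s*pi/2]),("place",DIN-.03*V+.02*Z,[pi,0,s*pi/2+YAW])):print(s,nm,kinematics.ik(p,o))
for k in(0,pi):
  for nm,p,o in(("push",PLATE-.03*U+.025*Z,[pi,0,YAW+k]),("pushend",PLATE+.126*U+.025*Z,[pi,0,YAW+k])):print(nm,kinematics.ik(p,o))
for p in(BTN+.07*N,BTN-.006*N):print("btn",kinematics.ik(p,[pi,-np.radians(40),YAW]),kinematics.ik(p,[0,np.radians(140),YAW]))
E
```

```text
BTN [0.6528 0.0141 0.1104] in san [-0.0431  0.0028  0.1104]  view/axis dot  DIN [0.5375 0.0021 0.    ]
1 grasp [ 0.3838  0.256   1.7144 -0.      1.1712  0.3838]
1 place [-0.1939  0.2024  1.7423  0.      1.1969 -0.2749]
-1 grasp [ 0.3838  0.256   1.7144  0.      1.1712 -2.7578]
-1 place None
push [-0.1905 -0.0133  1.9688 -0.      1.1861  1.2993]
pushend [-0.1189  0.2963  1.6121 -0.      1.2331  1.3709]
push [-0.1905 -0.0133  1.9688  0.      1.1861 -1.8423]
pushend [-0.1189  0.2963  1.6121  0.      1.2331 -1.7707]
btn [-0.227  -0.2085  2.0205  0.3153  0.6797  1.0833] [-0.227  -0.2085  2.0205  0.3153  0.6797 -2.0583]
btn [-0.1916 -0.0329  1.9959  0.3519  0.5259  1.0524] [-0.1916 -0.0329  1.9959  0.3519  0.5259 -2.0892]
```

Run:
```python
from h import *
o=[np.pi,0,np.pi/2]
bot.move_pose(G+.15*Z,o); bot.gripper_to(.04)
t0=bot.current_clock()
bot.move_straight(G+.025*Z,velocity=.12)
print("hit",bot.move_straight(G+.002*Z,velocity=.03,force_limit=4),bot.current_tcp_pos())
bot.gripper_to(0);print("grip",bot.current_grip_width(),bot.current_grip_force(),bot.current_tcp_pos())
p=np.array(bot.current_tcp_pos());bot.move_straight(p+.13*Z,velocity=.12)
print(bot.current_grip_width(),bot.current_tcp_pos(),t0,bot.current_clock())
for n in("scene","top"):cv2.imwrite(f"pics/{n}1.png",eyes.capture(n)[:,:,::-1])
a=cv2.imread("pics/scene1.png")[170:370,60:260];b=cv2.imread("pics/top1.png")[170:370,90:290]
cv2.imwrite("pics/v1.png",cv2.resize(np.hstack([a,b]),None,fx=2,fy=2,interpolation=cv2.INTER_CUBIC))
```

```text
hit False [0.4846 0.2786 0.0022]
grip -0.0001005102097834597 0.0 [0.4845 0.2785 0.0021]
3.132583158849854e-05 [0.4842 0.2784 0.1312] 3.7667 7.575
```

View pics/v1.png

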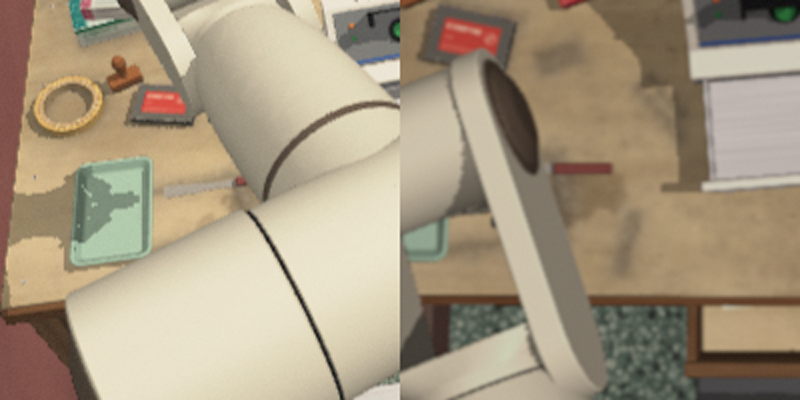

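The gripper closed on nothing: the spatula still lies at top px (167–196, 254), unmoved. I'll step aside and measure it again, and check where the fingers really are.

Run:
```python
from h import *
print(bot.current_orientation(),bot.current_grip_width())
bot.move_pose([.4,.05,.2],[np.pi,0,np.pi/2]);bot.gripper_to(.04);print(bot.current_grip_width())
im=[]
for n in("scene","top"):
    a=eyes.capture(n)[:,:,::-1].copy();cv2.imwrite(f"pics/{n}2.png",a);im.append(a)
    H,S,V=cv2.split(cv2.cvtColor(a,cv2.COLOR_BGR2HSV).astype(int));m=((H<8)|(H>170))&(S>90)
    x0,y0,x1,y1=(150,240,215,275);k=np.zeros(m.shape,bool);k[y0:y1,x0:x1]=m[y0:y1,x0:x1];v,u=np.where(k)
    for z in(0.004,.008):P=plane(n,np.c_[u,v],z);print(n,len(u),u.min(),u.max(),v.min(),v.max(),P.mean(0),P.min(0),P.max(0))
    print("tcp px",proj(n,[.4,.05,.2]))
cv2.imwrite("pics/v2.png",np.hstack([cv2.resize(im[0][200:330,90:220],None,fx=3,fy=3,interpolation=cv2.INTER_CUBIC),cv2.resize(im[1][200:330,90:220],None,fx=3,fy=3,interpolation=cv2.INTER_CUBIC)]))
print(bot.current_clock())
```

```text
[-3.1405  0.0004  1.5708] -3.2295891798406004e-05
0.040017954356677495
scene 80 178 200 256 262 [0.4843 0.2574 0.004 ] [0.4775 0.2233 0.004 ] [0.4909 0.2896 0.004 ]
scene 80 178 200 256 262 [0.4819 0.257  0.008 ] [0.4751 0.223  0.008 ] [0.4885 0.2891 0.008 ]
tcp px [[260.1873 238.4641]]
top 140 167 195 252 256 [0.4846 0.2571 0.004 ] [0.4797 0.2225 0.004 ] [0.4893 0.29   0.004 ]
top 140 167 195 252 256 [0.4846 0.2563 0.008 ] [0.4797 0.2218 0.008 ] [0.4892 0.2891 0.008 ]
tcp px [[263.1073 294.1086]]
9.2333
```

View pics/v2.png

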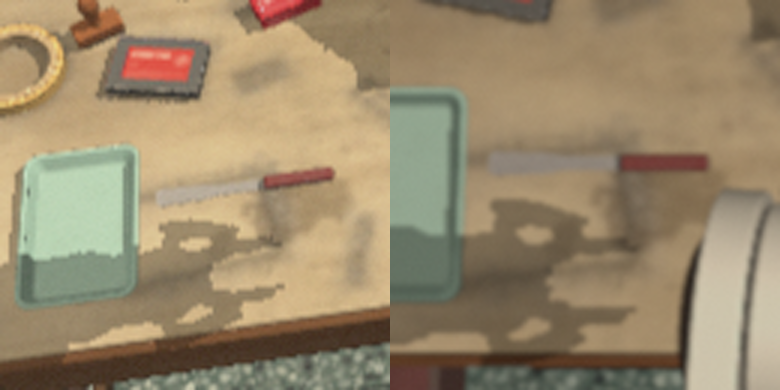

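Two views agree that the spatula has not moved, with the handle from y≈0.290 to 0.222. I'll probe with the shut gripper to compare where the tool touches with where the camera puts the handle.

Run:
```python
from h import *
o=[np.pi,0,np.pi/2]
bot.gripper_to(0)
p=np.array([.4845,.262,0])
bot.move_pose(p+.04*Z,o)
print("hit",bot.move_straight(p+.003*Z,velocity=.03,force_limit=3),bot.current_tcp_pos(),bot.current_ft_force())
bot.move_straight(p+.04*Z,velocity=.1)
print(bot.current_clock())
cv2.imwrite("pics/scene3.png",eyes.capture("scene")[:,:,::-1]);cv2.imwrite("pics/top3.png",eyes.capture("top")[:,:,::-1])
```

```text
hit False [0.4846 0.262  0.0032] [ 0.6856 -0.18   -0.1689]
12.675
```

Run:
```python
from h import *
for n in("scene","top"):print(n,proj(n,[[.4845,.262,.04],[.4845,.262,.12]]))
a=cv2.imread("pics/scene3.png")[150:350,100:300];b=cv2.imread("pics/top3.png")[150:350,100:300]
cv2.imwrite("pics/v3.png",cv2.resize(np.hstack([a,b]),None,fx=2,fy=2,interpolation=cv2.INTER_CUBIC))
```

```text
scene [[185.5778 252.8972]
 [181.7788 238.2938]]
top [[175.416  253.6423]
 [167.6707 252.7271]]
```

View pics/v3.png

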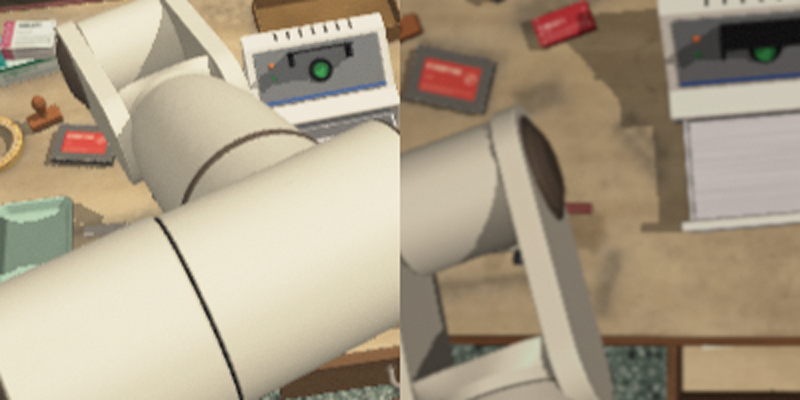

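The arm hides the tool in both views. I'll point the gripper forward so both cameras see the fingertips, then compare them with the reported TCP.

Run:
```python
from h import *
p=np.array([.48,.2,.2]);o=[np.pi,-np.radians(65),np.arctan2(.2,.48)]
bot.move_pose(p,o)
t=np.array(bot.current_tcp_pos());r=bot.current_orientation();print(t,r,bot.current_clock())
zt=-np.array([np.cos(r[2])*np.sin(r[1]),np.sin(r[2])*np.sin(r[1]),np.cos(r[1])]);print("ztool",zt)
L=[]
for n in("scene","top"):
    a=eyes.capture(n)[:,:,::-1].copy();cv2.imwrite(f"pics/{n}4.png",a)
    uv=proj(n,[t,t-.1*zt]);print(n,uv);c=uv[0].astype(int)
    x0,y0=np.maximum(c-50,0);L.append(cv2.resize(a[y0:y0+100,x0:x0+100],(400,400),interpolation=cv2.INTER_CUBIC));print(x0,y0)
cv2.imwrite("pics/v4.png",np.hstack(L))
```

```text
[0.4803 0.2004 0.2003] [ 3.1397 -1.1338  0.398 ] 14.0583
ztool [ 0.8352  0.3511 -0.4232]
scene [[200.6945 220.6165]
 [215.1066 236.2168]]
150 170
top [[189.0124 253.7872]
 [202.2418 296.8001]]
139 203
```

View pics/v4.png

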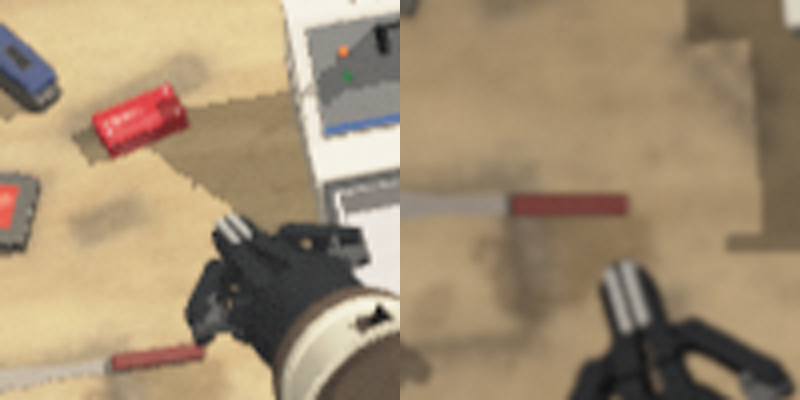

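The fingertips appear at scene px (207,223.7) and top px (195.2,268.5). The reported TCP projects to (200.7,220.6) and (189.0,253.8). The difference lies along the tool axis, so I'll triangulate how much shorter the real tool is.

Run:
```python
from h import *
t=np.array([.4803,.2004,.2003]);zt=np.array([.8352,.3511,-.4232])
X,e=two([207,223.7],[195.2,268.5]);print(X,e,"diff",X-t,"along",(X-t)@zt,"perp",(X-t)-((X-t)@zt)*zt)
for s in(.02,.025,.03,.035,.04):print(s,proj("scene",t-s*zt),proj("top",t-s*zt))
```

```text
[0.4508 0.1832 0.2243] 0.00026579036474486947 diff [-0.0295 -0.0172  0.024 ] along -0.04082108491248062 perp [ 0.0046 -0.0029  0.0067]
0.02 [[203.4202 223.5646]] [[191.5395 262.0429]]
0.025 [[204.1151 224.3168]] [[192.1828 264.1346]]
0.03 [[204.8144 225.0738]] [[192.8293 266.2365]]
0.035 [[205.5182 225.8356]] [[193.4789 268.3489]]
0.04 [[206.2265 226.6023]] [[194.1317 270.4717]]
```

The real fingertips sit roughly 38 mm short of the reported TCP. I'll measure this by touching clear desk, then grasp with the correction.

Run:
```python
from h import *
o=[np.pi,0,np.pi/2]
p=np.array([.435,.23,0])
bot.move_pose(p+.03*Z,o)
bot.move_straight(p-.022*Z,velocity=.1,force_limit=8)
hit=bot.move_straight(p-.06*Z,velocity=.02,force_limit=4)
zc=bot.current_tcp_pos()[2];print("touch",hit,zc,bot.current_ft_force())
bot.move_straight(p+.02*Z,velocity=.1)
if hit and -.05<zc<-.022:
    bot.gripper_to(.04);bot.move_straight(G+.02*Z,velocity=.15)
    print("hit",bot.move_straight(G+(zc+.003)*Z,velocity=.05,force_limit=6),bot.current_tcp_pos())
    bot.gripper_to(0);print("grip",bot.current_grip_width(),bot.current_grip_force(),bot.current_tcp_pos())
print(bot.current_clock())
```

```text
touch True -0.037903772862835354 [-2.5938 -1.2237 10.1729]
hit False [ 0.4847  0.2786 -0.0346]
grip 0.01133866409888937 58.683819479774684 [ 0.4847  0.2786 -0.0344]
20.375
```

```bash
echo 'TO=.0375' >> h.py
python3 - <<'E'
from h import *
o=[np.pi,0,np.pi/2+YAW]
p=np.array(bot.current_tcp_pos());bot.move_straight(p+.12*Z,velocity=.15)
print("grip",bot.current_grip_width())
if bot.current_grip_width()>.005:
    T=DIN-.03*V-.003*U
    bot.move_pose(T+.085*Z,o);print("grip",bot.current_grip_width(),bot.current_tcp_pos())
    bot.move_straight(T+.0*Z,velocity=.12,force_limit=10)
    print("hit",bot.move_straight(T-.0235*Z,velocity=.03,force_limit=4),bot.current_tcp_pos(),bot.current_ft_force())
    print(bot.current_grip_width())
print(bot.current_clock())
E
```

```text
grip 0.011024930208604608
grip 0.011133312181658262 [ 0.5369 -0.0271  0.0848]
hit True [ 0.5368 -0.0279 -0.0235] [0.0475 1.5616 5.3732]
0.01106143865284521
24.125
```

Run:
```python
from h import *
bot.gripper_to(.035);print(bot.current_grip_width(),bot.current_grip_force())
p=np.array(bot.current_tcp_pos());bot.move_straight(p+.11*Z,velocity=.12)
bot.gripper_to(0)
bot.move_pose([.36,.27,.12],[np.pi,0,YAW]);print(bot.current_clock())
a=eyes.capture("top")[:,:,::-1].copy();cv2.imwrite("pics/top5.png",a)
H,S,Vv=cv2.split(cv2.cvtColor(a,cv2.COLOR_BGR2HSV).astype(int));m=((H<8)|(H>170))&(S>90);k=np.zeros(m.shape,bool);k[200:275,230:340]=m[200:275,230:340];v,u=np.where(k)
P=plane("top",np.c_[u,v],.017);q=(P-DIN)@np.c_[U,V];print(len(u),"handle in drawer frame",q.mean(0),q.min(0),q.max(0))
cv2.imwrite("pics/v5.png",cv2.resize(a[130:280,215:355],None,fx=4,fy=4,interpolation=cv2.INTER_CUBIC))
```

```text
0.035174231741399234 0.0
27.9917
105 handle in drawer frame [-0.0035 -0.0525] [-0.0079 -0.085 ] [ 0.001  -0.0185]
```

View pics/v5.png

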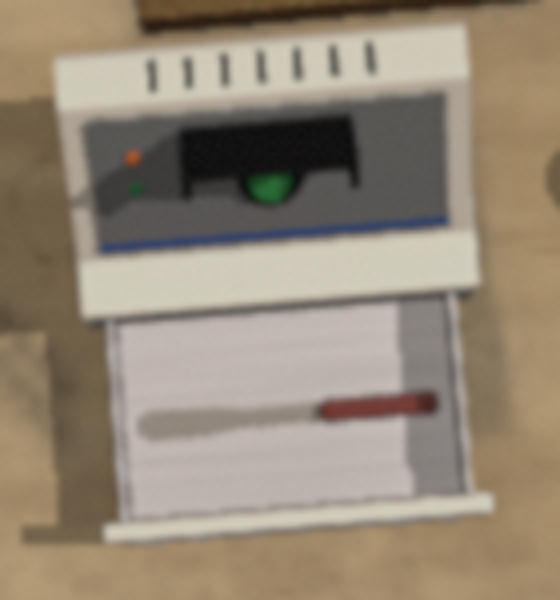

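The spatula lies flat and centred in the drawer: its handle centre is at (-3.5, -52.5) mm, and −53 mm was expected. Now I'll push the drawer shut.

Run:
```python
from h import *
o=[np.pi,0,YAW];h=(.034-TO)*Z
bot.move_pose(PLATE-.06*U+h+.06*Z,o);bot.move_straight(PLATE-.05*U+h,velocity=.12)
print(bot.move_straight(PLATE+.095*U+h,velocity=.09,force_limit=20),(np.array(bot.current_tcp_pos())-PLATE)@U)
print(bot.move_straight(PLATE+.14*U+h,velocity=.03,force_limit=12),(np.array(bot.current_tcp_pos())-PLATE)@U,bot.current_ft_force(),bot.current_clock())
```

```text
False 0.09495164542087617
True 0.10516989658591912 [-0.1205  0.1122 -0.8111] 32.2083
```

Run:
```python
from h import *
h=(.034-TO)*Z
print(bot.move_straight(PLATE+.13*U+h,velocity=.02,force_limit=20),(np.array(bot.current_tcp_pos())-PLATE)@U,bot.current_ft_force())
bot.move_straight(PLATE+.07*U+h,velocity=.12)
bot.move_straight(PLATE+.0*U+.12*Z,velocity=.15)
bot.move_pose([.36,.27,.12],[np.pi,0,YAW]);print(bot.current_clock())
a=eyes.capture("top")[:,:,::-1].copy();cv2.imwrite("pics/top6.png",a)
cv2.imwrite("pics/v6.png",cv2.resize(a[130:280,215:355],None,fx=4,fy=4,interpolation=cv2.INTER_CUBIC))
```

```text
True 0.1049174968671618 [ 0.2171 -0.2999 -1.1319]
35.2417
```

View pics/v6.png

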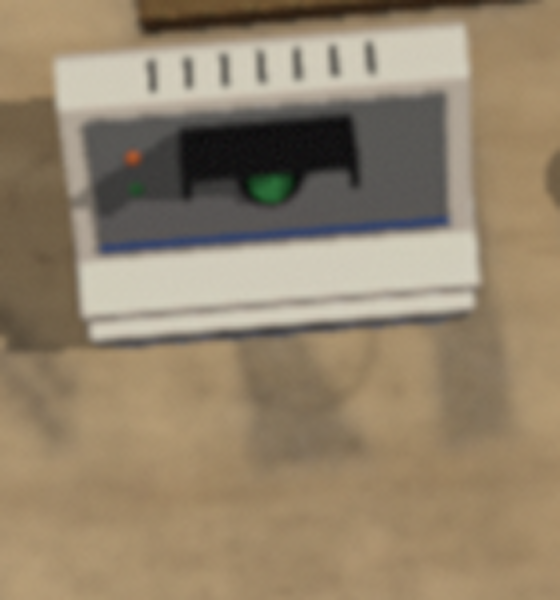

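The drawer is shut against its stop: the plate sits snugly in front of the ledge, at crop rows 300–340. Now I'll press the button along its axis.

Run:
```python
from h import *
o=[np.pi,-np.radians(40),YAW];C=BTN-TO*N
d=lambda:(np.array(bot.current_tcp_pos())-C)@N
bot.move_pose(C+.09*N,o)
print(bot.move_straight(C+.015*N,velocity=.1,force_limit=8),d())
print("contact",bot.move_straight(C-.010*N,velocity=.02,force_limit=2.5),d(),bot.current_ft_force())
print("bottom",bot.move_straight(C-.018*N,velocity=.015,force_limit=14),d(),bot.current_ft_force()@N,(bot.current_tcp_pos()-C)@np.c_[U,V],bot.current_clock())
bot.hold(.2)
```

```text
False 0.015311356637490914
contact True -0.007131552633352229 [-0.5456  0.8572  4.2547]
bottom True -0.00890051205033932 22.908873976133375 [0.0056 0.    ] 38.8417
```

Run:
```python
from h import *
C=BTN-TO*N;d=lambda:(np.array(bot.current_tcp_pos())-C)@N
for s in(-.008,-.006,-.004,-.002,.001):
    bot.move_straight(C+s*N,velocity=.03);bot.hold(.1);print(d(),bot.current_ft_force()@N)
bot.move_straight(C+.1*N,velocity=.12);print(bot.current_ft_force()@N,bot.current_clock())
```

```text
-0.008119246017135548 3.729825684137602
-0.006066804893748423 2.843007661939039
-0.003999437905852159 1.8715869198375448
-0.002010960013110472 -0.1943527281494963
0.0010401175305221225 -0.5420494050597553
0.219571520218764 41.7667
```

The force profile shows a spring over about 6 mm, then a hard stop. The button was fully pressed and is free again.

```bash
python3 -c "
from h import *
print(bot.close_job())"
```

```text
the job is handed in; nothing more can be done
None
```

The job is handed in, with no verdict returned: the spatula was laid flat and released in the drawer, the drawer pushed to its stop, and the start button pressed to its hard stop (about 6 mm) and released, at 41.8 s; the first grasp missed because the fingertips sit about 37.5 mm short of the reported TCP, which I corrected for.

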